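# Turn the clevis pin end for end in its V-cradle jig

### The arm

A 6-joint arm with a two-finger parallel gripper is mounted at the origin on the work surface. World frame = base frame: x ahead of the robot, y to its left, z up, the work surface at z = 0. Lengths are in m, angles in rad, forces in N, time in s.
With the tool pointing down it reaches from about 0.275 to 0.975 m from the base axis. Payload 8.4 kg.
Tool frame: the origin (TCP) lies midway between the tips of the shut fingers; the grasp point (between the pads) lies 19 mm behind it; z points along the fingers, y is the line along which they close (so a half turn about z gives the same grasp; the last joint's range is limited). The gripper opens to 92 mm and grips with 3 to 60 N. Pads are 20 mm wide; open, the fingers measure 128 mm over their backs; the gripper's body (75 mm by 189 mm) begins 69 mm behind the grasp point.
Start: joints at [1.338, 0.353, 1.633, -0, 1.155, -0.002], TCP at [0.143, 0.608, 0.215] pointing down, gripper open.
Joint ranges: [-2.63, 2.63], [-0.92, 2.1], [0.06, 2.66], [-1.3, 4.44], [0, 2.69], [-3.02, 3.02]. Speed limits (rad/s): [2.22, 2.22, 2.79, 3.14, 3.14, 3.14].

### API

Orientations are given as a unit quaternion [x, y, z, w].
In Python, from bench import robot gives the robot as it stands.
- The arm moves only by the tool send_rows, never from a script. Its argument "targets" is one flat list of numbers, 6 for each row, row after row: the shift along the world's x, y, z in cm, then the turn, a rotation vector about the world's x, y, z in rad. A call has 1 to 10 rows; each row is the pose to reach, as a shift and turn from the pose commanded when the call began; what a row does not reach only later rows make up. A row lasts 1/10 s, in which the tool goes at most 50 mm and 8.59 degrees, less where a joint would pass 70% of its speed; a pose out of reach is approached as far as the arm can. A call with a gripper value outside its range is refused whole. "jaw" is the closure, from 0 (fully open) to 1 (shut), set as the call begins (left out, the last holds). The fingers move at their own pace and stop on an object; the grip force is fixed at half the most. Time passes only in rows, so rows that repeat a pose let the fingers close. It gives the time, the measured TCP pose, the force, the opening and the grip force at its end, in the units of the state.
- robot.read_state(): the state, without advancing time (a new reading comes with each control period).
- robot.camera(name): name is "scene" or "top" or "wrist"; returns the picture (480x640x3 uint8, red, green, blue); there is no depth.
- robot.calibration(name): a dict with "fx", "fy", "cx", "cy" (pixels), "position" and "attitude" of the camera in the world; the wrist camera has in their place "tool_from_camera" (4x4, takes a point from camera to tool coordinates, whose origin is the TCP and whose axes are the flange's). Camera axes: x right, y down, z forward; pixel columns grow to the right and rows downward; lengths in m; the calibration is good to about 2 mm. A picture is of the moment at which its call begins: read the wrist's pose just before it. calibration takes no time and is no camera call.
- robot.hand_in(): hands the job in; it is judged then, once.
The state is a dict: "time_s": time; "qpos": joint angles; "qd": joint speeds; "tau": joint torques, N m; "position": TCP position; "tcp_rot": TCP orientation; "ft_force": force on the tool from outside, world axes, zero at the start; "torque": the same for the moment, N m; "gripper_width": opening from 0.0 (shut) to 1.0 (fully open); "gripper_force": force on a finger pad.
Only numpy, scipy, OpenCV 4.12 (cv2) and the standard library are available. Lean on these libraries where they do the work, as an engineer would, in place of code of your own. Each camera call takes 0.05 s, during which the arm holds its last target. There are 200 camera calls.

### The job

The long clevis pin lies in the two V cradles of the jig with its plain end towards the upright fence plate. Lift it out, turn it end for end and lay it gently back into both cradles (do not drop it in) with its head towards the fence, letting it settle before you let go; then slide the stop up so that its nose touches the plain end and the head is pushed home against the fence. Leave the other things on the bench where they are.

Things in the scene. Friction and masses are not known exactly. Their poses are not given: they have to be found in the camera images.
- jig: Jig fixed to the bench: dark wooden base plate 90 x 270 mm, its top 15 mm above the bench, carrying a fence, two V cradles and a sliding stop. Origin on the bench surface midway between the cradles, z up, y along the groove (from fence to stop), x across it.
- seat (a point): Point of the jig midway between the cradles, 60 mm above the bench, where the axis of a seated pin passes. Cradles: aluminium angle pieces lying V-up (legs at 45 degrees) on wooden blocks, each 24 mm along jig y, centred 50 mm to either side of this point; V mouth 48 mm wide, 70 mm above the bench. The 76 mm between the cradles are free down to the base plate: room for fingers beside the pin.
- fence (a point): Centre of the fence face that looks along jig +y, at the height of the seated pin's axis: (0, -90, 60) mm in the jig frame. The fence is an upright dark steel plate 64 mm wide, 8 mm thick, its top 87 mm above the bench.
- stop (a joint): Sliding stop at the +y end of the jig: metres slid from fully back (0) towards the fence, up to 0.05. Stiff (about 3 N), no spring, stays where left. Starts between 0 and 0.015; with the pin home against the fence its nose touches at 0.035. Pushing the pin along its groove takes some 3 to 8 N more.
- nose (a point): Tip of the stop's round steel nose (16 mm diameter), at the height of the seated pin's axis, over x = 0 of the jig; it points along jig -y.
- tab (a point): Grip point on the stop's upright aluminium tab, moving with it, 24 mm behind the nose tip (jig +y), 97 mm above the bench. The tab is 14 mm thick across the groove (jig x), 28 mm along it, from 71 to 112 mm above the bench; take it from above, fingers on its two x sides. Below it: a step 30 mm wide (to 71 mm high) on a carriage 44 mm wide (to 61 mm).
- pin: Long steel clevis pin, about 0.45 kg: round shaft 20 mm across, 158 mm long, and a flat round head 34 mm across, 12 mm thick; 170 mm in all; small cross hole near the plain end. Origin on its axis at mid-length, x towards the head; mass centre 9 mm from it headwards. Starts in both cradles, plain end 2 to 10 mm from the fence. Turned, its head has 16 mm of play between fence and cradle.
- head_end (a point): Centre of the flat end face of the pin's head, 85 mm from the pin's origin.
- plain_end (a point): Centre of the pin's plain end face, 85 mm from the pin's origin.
- tin: Bystander: round green tin of wall plugs, 71 mm across, 72 mm high; origin at the centre of its underside.
- bit_holder: Bystander: black plastic bit holder 40 x 90 mm, 42 mm high with its bits; origin at the centre of its underside.
- bracket: Bystander: aluminium angle bracket 50 x 80 mm, 50 mm high, lying on one leg; origin under the centre of that leg.
- short_pin: Bystander: a short clevis pin standing on its head, 28 mm across, 69 mm high; origin at the centre of its underside.
- screwdriver: Bystander: screwdriver 190 mm long lying on the bench; origin under it.
- sanding_block: Bystander: cork sanding block 70 x 115 x 35 mm; origin at the centre of its underside.
Not all that is in view belongs to the job. Leave any yellow look-alike of the pin alone.

How it is judged:
On the way, in this order (a step that is already met when the one before it is completed fails the run):
1. the pin lies settled in both cradles, head towards the fence, let go and at rest (distance between head_end and fence below 0.022 m and angle between the x axis of pin and the y axis of jig, either way round below 0.04 rad and z of pin in the frame of jig between 0.057 and 0.063 m and linear speed of pin below 0.02 m/s and contact force between the fingers and pin below 0.1 N), for 0.2 s.
2. the stop's nose touches the plain end and the head is home against the fence (distance between head_end and fence below 0.004 m and distance between plain_end and nose below 0.004 m), for 0.1 s.
At the end, for the whole second after the job is handed in: The pin is at rest in both cradles, turned: the centre of its head's face is within 4 mm of the fence point and the centre of its plain end within 4 mm of the stop's nose tip, its axis along the groove within 0.04 rad; pin and stop are let go (all of step 2 and angle between the x axis of pin and the y axis of jig, either way round below 0.04 rad and linear speed of pin below 0.02 m/s and angular speed of pin below 0.2 rad/s and velocity of joint stop below 0.01 m/s); the robot touches nothing.
It fails at once if the pin is dropped: it moves faster than 0.35 m/s (a fall of some 6 mm) without the fingers on it (contact force between the fingers and pin below 0.05 N and linear speed of pin above 0.35 m/s).
It fails at once if a bystander (tin, bit holder, bracket, short pin, screwdriver, cork block) is moved more than 30 mm (distance of any of tin, bit_holder, bracket, short_pin, screwdriver, sanding_block from where it was at the start of the episode above 0.03 m).
It also fails if it takes over 51 s, if anything falls off the work surface, if the arm or the gripper's body presses on something with over 40 N, if the wrist force passes 120 N, or if a joint passes its speed limit or range.

## Working session

There is one attempt and no reset: what is moved stays moved. The work goes in short steps, Python scripts to look and compute and a tool call to move; the robot and the scene stay as the last step left them, time stands still between calls to the robot, and variables do not carry over. Pictures are saved under pics/ and viewed, at most 13 in all, crops included, and the job is handed in when it is done.

Besides the shell and the picture viewer there is one more tool, called after "Emit:" by a JSON object that holds its "method" and its "body", one argument or row to a line. send_rows: Moves the arm, as the interface text tells. Its arguments: {"type":"object","properties":{"targets":{"type":"array","items":{"type":"number"}},"jaw":{"type":"number"}},"required":["targets"]}

```bash
mkdir -p pics
python3 - <<'E'
from bench import robot
import cv2
for n in("scene","top"):
    cv2.imwrite(f"pics/{n}0.png",robot.camera(n)[:,:,::-1]); print(n,robot.calibration(n))
print(robot.calibration("wrist")); s=robot.read_state(); print(s)
E
```

```text
scene {'fx': 447.2983535899908, 'fy': 447.2983535899908, 'cx': 318.88711347359333, 'cy': 240.8305702055732, 'position': array([1.2084411 , 0.1294947 , 0.98039771]), 'attitude': array([ 0.60331258,  0.73254042, -0.24785302, -0.19485212])}
top {'fx': 526.4044410506128, 'fy': 526.4044410506128, 'cx': 332.515450167692, 'cy': 241.564190698245, 'position': array([0.44533326, 0.0036933 , 1.54578639]), 'attitude': array([-0.69635012,  0.71643289, -0.03726664,  0.02077561])}
{'fx': 355.7577732425175, 'fy': 355.7577732425175, 'cx': 324.4345572196118, 'cy': 237.2806744160982, 'tool_from_camera': array([[-7.26031195e-04, -9.67081194e-01, -2.54466966e-01,
         7.22103541e-02],
       [ 9.99999722e-01, -7.45414903e-04, -2.02551193e-05,
        -6.43432289e-04],
       [-1.70095124e-04, -2.54466910e-01,  9.67081466e-01,
        -1.70157450e-01],
       [ 0.00000000e+00,  0.00000000e+00,  0.00000000e+00,
         1.00000000e+00]])}
{'time_s': 0.1, 'qpos': array([ 1.33759297e+00,  3.53577559e-01,  1.63405368e+00,  6.93211158e-06,
        1.15520306e+00, -2.38466930e-03]), 'qd': array([-0.00017171, -0.00307472, -0.00369992, -0.00063375, -0.002918  ,
       -0.00039385]), 'tau': array([-2.27991608e-03, -5.94899154e+01, -3.34925294e+01,  6.97994675e-02,
        1.81610364e-02, -4.39907762e-05]), 'position': array([0.1428696, 0.6079939, 0.2139422]), 'tcp_rot': array([ 1.15154687e-01,  9.93347378e-01, -6.16146739e-04, -7.61082219e-05]), 'ft_force': array([-0.34513837,  0.30026771, -0.28454107]), 'torque': array([-7.91332236e-05,  2.74795167e-03,  2.83647953e-02]), 'gripper_force': 0.0, 'gripper_width': 1.00082747048066}
```

View pics/top0.png

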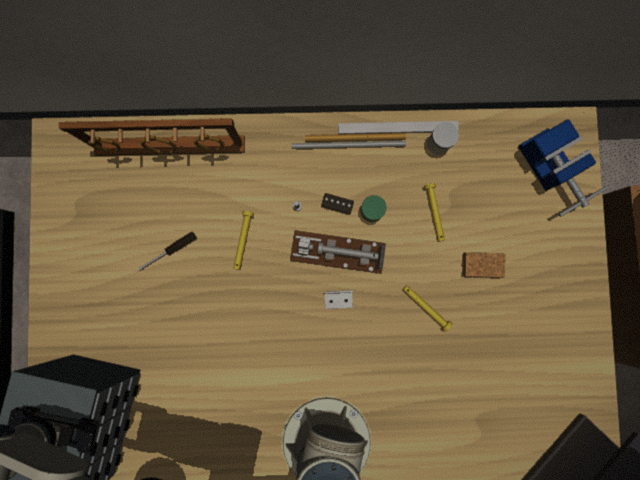

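View pics/scene0.png

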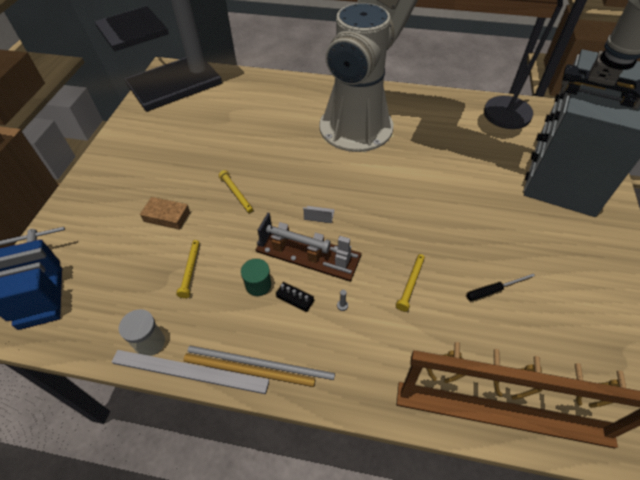

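Candidates (top view): the grey steel pin in the jig at (348,252); yellow look-alikes at (243,240), (435,212) and (428,308); a grey rod at (348,145); the short pin at (297,206). By the description it is the grey pin in the jig. I'll check it in a crop and measure the base plate.

```bash
cat > h.py <<'E'
import numpy as np,cv2
from bench import robot
from scipy.spatial.transform import Rotation as R
def cam(n,s=None):
    c=robot.calibration(n)
    if n!="wrist": return c,R.from_quat(c["attitude"]).as_matrix(),np.array(c["position"])
    T=np.eye(4);T[:3,:3]=R.from_quat(s["tcp_rot"]).as_matrix();T[:3,3]=s["position"];T=T@c["tool_from_camera"]
    return c,T[:3,:3],T[:3,3]
def pt(n,uv,z,s=None):
    c,M,p=cam(n,s); uv=np.atleast_2d(np.array(uv,float))
    d=np.c_[(uv[:,0]-c["cx"])/c["fx"],(uv[:,1]-c["cy"])/c["fy"],np.ones(len(uv))]@M.T
    return p+d*((z-p[2])/d[:,2])[:,None]
def px(n,P,s=None):
    c,M,p=cam(n,s); q=(np.atleast_2d(P)-p)@M
    return np.c_[q[:,0]/q[:,2]*c["fx"]+c["cx"],q[:,1]/q[:,2]*c["fy"]+c["cy"]]
E
python3 - <<'E'
from h import *
im=cv2.imread("pics/top0.png")
cr=im[220:285,280:400]; cv2.imwrite("pics/crop.png",cv2.resize(cr,None,fx=6,fy=6,interpolation=cv2.INTER_CUBIC))
# not-bench mask: bench is bright; close -> rect
hsv=cv2.cvtColor(im,cv2.COLOR_BGR2HSV)
m=np.zeros(im.shape[:2],np.uint8); sub=hsv[220:285,280:400]
m[220:285,280:400]=((sub[...,2]<110)|(sub[...,1]<60))*255
m=cv2.morphologyEx(m,cv2.MORPH_CLOSE,np.ones((5,5)))
c=max(cv2.findContours(m,0,2)[0],key=cv2.contourArea)
r=cv2.minAreaRect(c); b=cv2.boxPoints(r); print(r,b.round(1).tolist()); P=pt("top",b,0.015); print(P.round(4).tolist(),P.mean(0).round(4))
print(np.linalg.norm(np.diff(P,axis=0),axis=1))
E
```

```text
((337.4599914550781, 251.77999877929688), (93.05525207519531, 31.678386688232422), 8.130102157592773) [[289.20001220703125, 260.8999938964844], [293.6000061035156, 229.5], [385.79998779296875, 242.6999969482422], [381.29998779296875, 274.0]]
[[0.518, 0.0937, 0.015], [0.6092, 0.0785, 0.015], [0.5633, -0.1895, 0.015], [0.4721, -0.173, 0.015]] [ 0.5406 -0.0476  0.015 ]
[0.09243874 0.27195804 0.09260942]
```

View pics/crop.png

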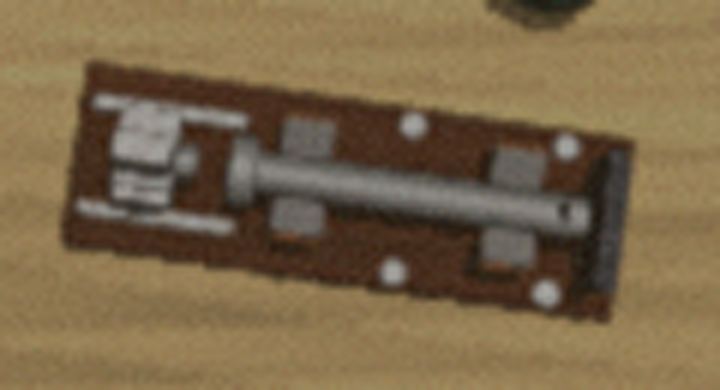

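Run:
```python
from h import *
f=lambda l,z:pt("top",np.array(l)/6+[280-.4,220-.4],z)
head,plain=f([[238,170],[590,216]],.06); print("pin",head,plain,np.linalg.norm(head-plain),np.arctan2(*(head-plain)[:2]))
cr=f([[310,137],[298,217],[520,167],[509,247]],.062);print("cradles",cr,cr.mean(0))
fe=f([[612,150],[596,292]],.087);print("fence",fe,fe.mean(0))
nz=f([[197,160]],.06);print("nose",nz); print("tab",f([[152,133]],.112))
```

```text
pin [0.55008356 0.00521089 0.06      ] [ 0.52371353 -0.16022495  0.06      ] 0.16752431413028 0.158067606894904
cradles [[ 0.5645883  -0.02913446  0.062     ]
 [ 0.52700555 -0.02239061  0.062     ]
 [ 0.54766647 -0.12776781  0.062     ]
 [ 0.51008119 -0.12127616  0.062     ]] [ 0.53733538 -0.07514226  0.062     ]
fence [[ 0.55266278 -0.16859728  0.087     ]
 [ 0.48703897 -0.15874325  0.087     ]] [ 0.51985088 -0.16367027  0.087     ]
nose [[0.55534376 0.02439561 0.06      ]]
tab [[0.5643761  0.04380634 0.112     ]]
```

Emit:
{"method": "send_rows", "body": {
  "targets": [39.7,-66.9,5,0,0,1.45,39.7,-66.9,5,0,0,1.45,39.7,-66.9,5,0,0,1.45,39.7,-66.9,5,0,0,1.45,39.7,-66.9,5,0,0,1.45,39.7,-66.9,5,0,0,1.45,39.7,-66.9,5,0,0,1.45,39.7,-66.9,5,0,0,1.45,39.7,-66.9,5,0,0,1.45,39.7,-66.9,5,0,0,1.45]
}}

```text
time_s: 1.1
position: [0.3772, 0.2161, 0.244]
tcp_rot: [-0.54, 0.841, -0.0, 0.0]
ft_force: [1.1, 0.4, 0.3]
gripper_width: 0.998
gripper_force: 0.0
```

```bash
python3 -c "
from h import *
s=robot.read_state();print(s['time_s'],s['position'],s['qpos'],R.from_quat(s['tcp_rot']).as_matrix())"
```

```text
1.1 [0.37719215 0.21611233 0.243997  ] [ 5.16850911e-01  1.65675055e-02  1.98280163e+00 -1.19404628e-05
  1.14217340e+00 -2.19553561e+00] [[-4.16144564e-01 -9.09298466e-01  4.89446793e-05]
 [-9.09298466e-01  4.16144565e-01  1.53275334e-05]
 [-3.43053648e-05 -3.81268522e-05 -9.99999999e-01]]
```

Emit:
{"method": "send_rows", "body": {
  "targets": [16.3,-27.7,0.5,0,0,0.1,16.3,-27.7,0.5,0,0,0.1,16.3,-27.7,0.5,0,0,0.1,16.3,-27.7,0.5,0,0,0.1,16.3,-27.7,0.5,0,0,0.1,16.3,-27.7,0.5,0,0,0.1,16.3,-27.7,0.5,0,0,0.1,16.3,-27.7,0.5,0,0,0.1,16.3,-27.7,0.5,0,0,0.1]
}}

```text
time_s: 2.0
position: [0.5391, -0.0591, 0.2484]
tcp_rot: [-0.579, 0.815, 0.001, -0.0]
ft_force: [-0.2, 0.0, -0.6]
gripper_width: 0.999
gripper_force: 0.0
```

```bash
python3 -c "
from h import *
s=robot.read_state();print(s['time_s'],s['position'],s['qpos'],s['tcp_rot'],s['ft_force'])
im=robot.camera('wrist')[:,:,::-1];cv2.imwrite('pics/w1.png',im)
import pickle;pickle.dump(s,open('s1.pkl','wb'))"
```

```text
2.0 [ 0.53912402 -0.05908071  0.24837584] [-1.12162621e-01  1.92894386e-01  1.77194376e+00  4.01697630e-04
  1.17818914e+00 -2.91826060e+00] [-5.79058702e-01  8.15285515e-01  6.16516813e-04 -4.10926441e-04] [-0.15248275  0.04281453 -0.56530094]
```

View pics/w1.png

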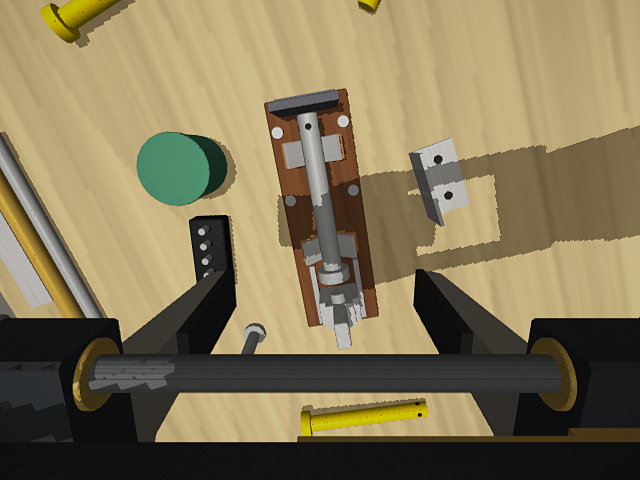

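```bash
cat > k.py <<'E'
from h import *
from scipy.optimize import least_squares,fsolve
D=[([.353578,1.634054],[np.hypot(.1428696,.6079939),.2139422]),([.0165675,1.9828016],[np.hypot(.37719215,.21611233),.243997]),([.192894,1.771944],[np.hypot(.539124,.05908),.248376])]
def fk(p,q2,q3): return np.array([p[0]+p[1]*np.sin(q2)+p[2]*np.sin(q2+q3),p[3]+p[1]*np.cos(q2)+p[2]*np.cos(q2+q3)])
sol=least_squares(lambda p:np.r_[[fk(p,*q)-x for q,x in D]].ravel(),[0,.45,.45,.0]);p=sol.x
def phi(r,z): q=fsolve(lambda q:fk(p,*q)-[r,z],[.3,1.9]); return q.sum()
def Rm(q1,ph,q4,q5,q6): return (R.from_euler('z',q1)*R.from_euler('y',ph)*R.from_euler('z',q4)*R.from_euler('y',q5)*R.from_euler('z',q6+np.pi/2)).as_matrix()
if __name__=="__main__":
    print(p,np.abs(sol.fun).max()); 
    ph=phi(.543,.041);print("phi",ph,"q5",np.pi-ph)
    psi=-.165;jx=np.array([np.cos(psi),np.sin(psi),0]);jy=np.array([-np.sin(psi),np.cos(psi),0])
    for t in (-.35,-.25,-.15,0,.15,.25,.35):
        # tool y = -jx, tool z=down tilted by t towards jy
        zt=-np.cos(t)*np.array([0,0,1])+np.sin(t)*jy; M=np.c_[np.cross(-jx,zt),-jx,zt]
        W=R.from_matrix((R.from_euler('z',-.113)*R.from_euler('y',ph)).as_matrix().T@M).as_euler('ZYZ'); W[2]-=np.pi/2
        print(t,(W+np.pi)%(2*np.pi)-np.pi)
E
python3 k.py
python3 - <<'E'
from h import *
import pickle
s=pickle.load(open('s1.pkl','rb'))
print(R.from_quat(s['tcp_rot']).as_matrix().round(3))
print(pt("wrist",[[307,114],[312.5,150],[325,240],[331,279]],.06,s).round(4).tolist())
im=cv2.imread('pics/w1.png'); cv2.imwrite('pics/w1c.png',cv2.resize(im[80:355,240:400],None,fx=2.1,fy=2.1,interpolation=2))
# predicted seat/fence/nose
o=np.array([.537,-.0755,.06]);jy=np.array([.1643,.9864,0])
print(px("wrist",[o,o-.09*jy,o+.05*jy,o-.05*jy],s).round(1).tolist())
E
```

```text
[-0.01802396  0.56886366  0.48784131 -0.12230599] 0.0008687147729072864
phi 2.393031483765893 q5 0.7485611698239003
-0.35 [-0.48336782  0.82831351 -2.74521484]
-0.25 [-0.35384772  0.793801   -2.83449837]
-0.15 [-0.21646131  0.76821015 -2.9321551 ]
0 [ 0.          0.74856117 -3.08959265]
0.15 [0.22003652 0.75287214 3.03239917]
0.25 [0.36323744 0.76894634 2.92860408]
0.35 [0.5003739  0.79486801 2.8312121 ]
[[-0.329 -0.944 -0.001]
 [-0.944  0.329  0.001]
 [-0.     0.001 -1.   ]]
[[0.5211, -0.1582, 0.06], [0.5274, -0.125, 0.06], [0.546, -0.0348, 0.06], [0.5542, 0.0084, 0.06]]
[[320.1, 200.6], [303.7, 108.0], [328.4, 247.2], [311.3, 150.6]]
```

View pics/w1c.png

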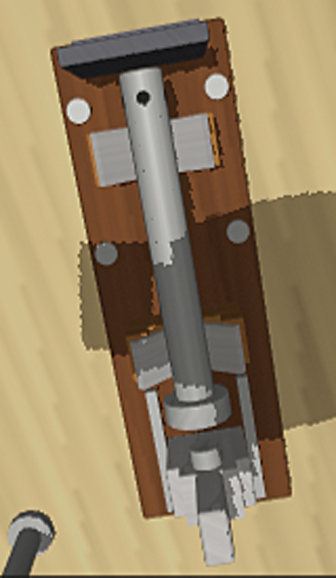

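Run:
```python
from h import *
import pickle
s=pickle.load(open('s1.pkl','rb'))
f=lambda l,z:pt("wrist",np.array(l)/2.1+[240-.25,80-.25],z,s)
a=f([[144,100],[192.5,370]],.06);print(a,np.arctan2(*(a[1]-a[0])[:2]))
b=f([[54,47],[222,20],[290,495],[145,517]],.015);print(b.round(4).tolist(),b.mean(0),[np.arctan2(*(b[3]-b[0])[:2]),np.arctan2(*(b[2]-b[1])[:2])],np.linalg.norm(b[1]-b[0]),np.linalg.norm(b[2]-b[1]))
fe=f([[58,54],[209,29]],.087);print("fence top back?",fe,fe.mean(0),"plain",f([[141,68]],.063))
```

```text
[[ 0.52408258 -0.14627242  0.06      ]
 [ 0.54534424 -0.01606692  0.06      ]] 0.16186451426755466
[[0.5596, -0.188, 0.015], [0.475, -0.1719, 0.015], [0.5199, 0.0904, 0.015], [0.6059, 0.0756, 0.015]] [ 0.54011382 -0.0484682   0.015     ] [np.float64(0.1740717510710223), np.float64(0.16928179183638906)] 0.08605643237170728 0.26619866325471503
fence top back? [[ 0.55105372 -0.17397082  0.087     ]
 [ 0.48833755 -0.16240027  0.087     ]] [ 0.51969563 -0.16818554  0.087     ] plain [[ 0.52058201 -0.15951391  0.063     ]]
```

```bash
cat > g.py <<'E'
from h import *
import sys
psi=-.166;jx=np.array([np.cos(psi),np.sin(psi),0]);jy=np.array([-np.sin(psi),np.cos(psi),0]);seat=np.array([.536,-.0755,.06])
def pose(jyoff,t,sgn,dz=0,dx=0):
    "sgn -1: tool y=-jx (q6~-3); +1: tool y=+jx"
    zt=-np.cos(t)*np.array([0,0,1])+np.sin(t)*jy; M=np.c_[np.cross(sgn*jx,zt),sgn*jx,zt]
    G=seat+jyoff*jy+dx*jx+[0,0,dz]; return G+.019*zt,M
def delta(P,M):
    s=robot.read_state(); C=R.from_quat(s["tcp_rot"]).as_matrix()
    print("t",s["time_s"],"pos",s["position"].round(4),"q",s["qpos"].round(3),"F",s["ft_force"].round(1))
    print("shift cm",((P-s["position"])*100).round(2),"rot",R.from_matrix(M@C.T).as_rotvec().round(3))
E
python3 -c "
from g import *
delta(*pose(.013,-.2,-1,dz=.07));delta(*pose(.013,-.2,-1))"
```

```text
t 2.05 pos [ 0.5389 -0.0585  0.2485] q [-0.111  0.192  1.772  0.     1.178 -2.918] F [-0.2  0.5  0.4]
shift cm [ -0.14  -0.79 -13.71] rot [-0.194  0.048  0.168]
t 2.05 pos [ 0.5389 -0.0585  0.2485] q [-0.111  0.192  1.772  0.     1.178 -2.918] F [-0.2  0.5  0.4]
shift cm [ -0.14  -0.79 -20.71] rot [-0.194  0.048  0.168]
```

Emit:
{"method": "send_rows", "body": {
  "targets": [-0.1,-0.8,-5,-0.194,0.048,0.05,-0.1,-0.8,-10,-0.194,0.048,0.1,-0.1,-0.8,-13.7,-0.194,0.048,0.168,-0.1,-0.8,-13.7,-0.194,0.048,0.168,-0.1,-0.8,-13.7,-0.194,0.048,0.168,-0.1,-0.8,-13.7,-0.194,0.048,0.168,-0.1,-0.8,-13.7,-0.194,0.048,0.168]
}}

```text
time_s: 2.75
position: [0.5403, -0.0673, 0.1143]
tcp_rot: [-0.642, 0.76, -0.066, -0.074]
ft_force: [-0.4, -0.3, 0.1]
gripper_width: 1.0
gripper_force: 0.0
```

```bash
python3 -c "
from g import *
delta(*pose(.013,-.2,-1))
s=robot.read_state();im=robot.camera('wrist')[:,:,::-1].copy();cv2.imwrite('pics/w2.png',im)
P=[seat+.013*jy,seat-.08*jy,seat+.05*jy,seat-.05*jy,seat];uv=px('wrist',P,s);print(uv.round(1).tolist())
for u in uv: cv2.circle(im,tuple(int(v) for v in u.round()),3,(0,0,255),1)
cv2.imwrite('pics/w2m.png',im)
"
```

```text
t 2.75 pos [ 0.5403 -0.0673  0.1143] q [ 0.003  0.367  1.887 -0.247  0.93  -2.819] F [-0.4 -0.3  0.1]
shift cm [-0.28  0.09 -7.29] rot [-0.     0.006  0.001]
[[328.0, 278.3], [327.8, 136.7], [328.0, 332.8], [327.9, 183.1], [328.0, 258.9]]
```

View pics/w2m.png

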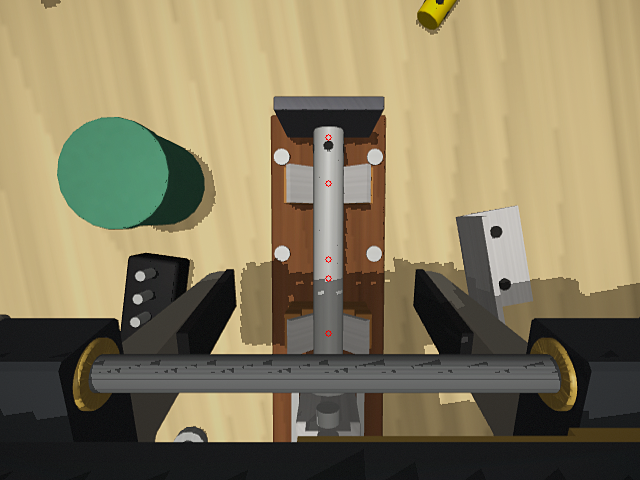

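The wrist view shows the predicted axis points (col 328, rows 137–333) lying on the pin's centreline, and the fingers clear of the bit holder and the bracket. Descending.

Emit:
{"method": "send_rows", "body": {
  "targets": [-0.25,0.1,-3,0,0,0,-0.25,0.1,-5,0,0,0,-0.25,0.1,-6.3,0,0,0,-0.25,0.1,-7.2,0,0,0,-0.25,0.1,-7.2,0,0,0,-0.25,0.1,-7.2,0,0,0]
}}

```text
time_s: 3.4
position: [0.5368, -0.0663, 0.0405]
tcp_rot: [-0.643, 0.76, -0.065, -0.075]
ft_force: [0.1, 0.1, -0.4]
gripper_width: 1.001
gripper_force: 0.0
```

```bash
python3 -c "
from g import *
delta(*pose(.013,-.2,-1))"
```

```text
t 3.4 pos [ 0.5368 -0.0663  0.0405] q [ 0.005  0.476  1.932 -0.28   0.786 -2.767] F [ 0.1  0.1 -0.4]
shift cm [ 0.07 -0.01  0.09] rot [-0.     0.002 -0.   ]
```

Emit:
{"method": "send_rows", "body": {
  "targets": [0.07,0,0.1,0,0,0,0.07,0,0.1,0,0,0,0.07,0,0.1,0,0,0,0.07,0,0.1,0,0,0,0.07,0,0.1,0,0,0,0.07,0,0.1,0,0,0,0.07,0,0.1,0,0,0,0.07,0,0.1,0,0,0],
  "jaw": 1
}}

```text
time_s: 4.2
position: [0.5369, -0.0662, 0.0409]
tcp_rot: [-0.643, 0.759, -0.065, -0.076]
ft_force: [-0.6, -0.7, -0.6]
gripper_width: 0.327
gripper_force: 0.0
```

Emit:
{"method": "send_rows", "body": {
  "targets": [0,0,0,0,0,0,0,0,0,0,0,0,0,0,0,0,0,0,0,0,0,0,0,0,0,0,0,0,0,0]
}}

```text
time_s: 4.7
position: [0.5384, -0.0663, 0.0413]
tcp_rot: [-0.643, 0.759, -0.066, -0.075]
ft_force: [4.4, -2.0, -2.1]
gripper_width: 0.21
gripper_force: 30.0
```

Emit:
{"method": "send_rows", "body": {
  "targets": [0,0,0.5,0,0,0,0,0,1.5,0,0,0,0,0,3,0,0,0,0,0,4.5,0,0,0,0,0,6,0,0,0,0,0,7.5,0,0,0,0,0,9,0,0,0,0,0,10.5,0,0,0,0,0,10.5,0,0,0]
}}

```text
time_s: 5.6
position: [0.5384, -0.0662, 0.1488]
tcp_rot: [-0.643, 0.76, -0.066, -0.074]
ft_force: [-0.1, 1.0, -4.2]
gripper_width: 0.21
gripper_force: 30.0
```

```bash
python3 -c "
from g import *
delta(*pose(-.01,.2,1,dz=.115))
s=robot.read_state();im=robot.camera('wrist')[:,:,::-1].copy();cv2.imwrite('pics/w3.png',im)
"
```

```text
t 5.6 pos [ 0.5384 -0.0662  0.1488] q [ 0.005  0.318  1.866 -0.235  0.998 -2.839] F [-0.1  1.  -4.2]
shift cm [-0.35 -1.54  0.75] rot [-0.009 -0.     3.141]
```

View pics/w3.png

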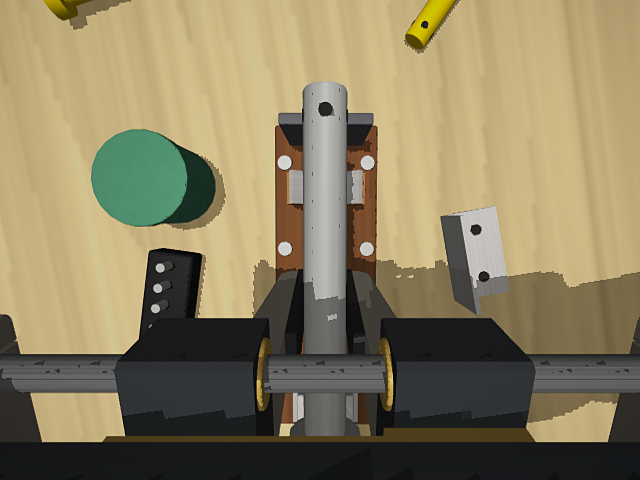

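```bash
python3 -c "
from g import *
import pickle
s=robot.read_state();M=R.from_quat(s['tcp_rot']).as_matrix();zt=M[:,2];G=s['position']-.019*zt
print(G,px('wrist',[G-.0984*jy+[0,0,.01],G-.0984*jy+[0,0,.01]-[0,0,.005],G-.0984*jy],s).round(1).tolist())"
```

```text
[ 0.5382696  -0.06246288  0.16614604] [[322.2, 78.1], [322.4, 82.6], [322.5, 86.9]]
```

Emit:
{"method": "send_rows", "body": {
  "targets": [0,0,0,0,0,-0.06,0,-0.05,0.1,0,0,-0.16,0,-0.1,0.2,0,0,-0.28,-0.05,-0.2,0.3,0,0,-0.41,-0.1,-0.3,0.4,0,0,-0.54,-0.1,-0.4,0.5,0,0,-0.67,-0.15,-0.5,0.5,0,0,-0.8,-0.15,-0.6,0.5,0,0,-0.93,-0.2,-0.65,0.5,0,0,-1.06,-0.2,-0.7,0.5,0,0,-1.19]
}}

```text
time_s: 6.65
position: [0.5345, -0.0732, 0.1502]
tcp_rot: [-0.104, 0.99, -0.011, -0.1]
ft_force: [0.1, 0.3, -3.9]
gripper_width: 0.205
gripper_force: 30.0
```

Emit:
{"method": "send_rows", "body": {
  "targets": [0,-0.05,0,0,0,-0.13,0,-0.1,0,0,0,-0.26,0,-0.2,0,0,0,-0.39,0,-0.25,0,0,0,-0.52,0,-0.3,0,0,0,-0.65,-0.05,-0.4,0,0,0,-0.78,-0.05,-0.5,0,0,0,-0.91,-0.1,-0.6,0,0,0,-1.04,-0.1,-0.65,0,0,0,-1.17,-0.1,-0.7,0,0,0,-1.3]
}}

```text
time_s: 7.65
position: [0.5334, -0.0804, 0.1502]
tcp_rot: [0.516, 0.851, 0.051, -0.086]
ft_force: [-0.2, -0.4, -3.8]
gripper_width: 0.213
gripper_force: 30.0
```

```bash
python3 -c "
from g import *
delta(*pose(-.01,.2,1,dz=.11))"
```

```text
t 7.65 pos [ 0.5334 -0.0804  0.1502] q [-0.25   0.369  1.786  0.163  1.128 -0.81 ] F [-0.2 -0.4 -3.8]
shift cm [ 0.15 -0.13  0.12] rot [ 0.    -0.003 -0.646]
```

Emit:
{"method": "send_rows", "body": {
  "targets": [0,0,0,0,0,-0.13,0,0,0,0,0,-0.26,0.1,-0.1,0,0,0,-0.39,0.1,-0.1,0,0,0,-0.5,0.2,-0.1,0,0,0,-0.6,0.2,-0.1,0,0,0,-0.646,0.2,-0.1,0,0,0,-0.646,0.2,-0.1,0,0,0,-0.646]
}}

```text
time_s: 8.45
position: [0.5356, -0.0812, 0.1505]
tcp_rot: [0.757, 0.646, 0.075, -0.065]
ft_force: [0.3, -1.3, -3.7]
gripper_width: 0.211
gripper_force: 30.0
```

```bash
python3 -c "
from g import *
delta(*pose(-.01,.2,1,dx=.001))
s=robot.read_state();im=robot.camera('wrist')[:,:,::-1].copy()
M=R.from_quat(s['tcp_rot']).as_matrix();G=s['position']-.019*M[:,2]
print(G,(G-seat)@jy)
L=[G+.0984*jy,G+.05*jy,seat+.074*jy+[0,0,0],seat+.062*jy+.024*jx+[0,0,.01],seat+.062*jy-.024*jx+[0,0,.01]]
for u in px('wrist',L,s): print(u.round(1));cv2.circle(im,tuple(int(v) for v in u.round()),3,(0,0,255),1)
cv2.imwrite('pics/w4.png',im)
"
```

```text
t 8.45 pos [ 0.5356 -0.0812  0.1505] q [-0.284  0.314  1.868  0.235  1.    -0.257] F [ 0.3 -1.3 -3.7]
shift cm [  0.04  -0.06 -10.92] rot [ 0.    -0.002 -0.008]
[ 0.53501092 -0.0849253   0.16916359] -0.009459170262060258
[327.9  84.3]
[327.1 193.5]
[325.9 158.3]
[358.8 173. ]
[292.9 172.5]
```

View pics/w4.png

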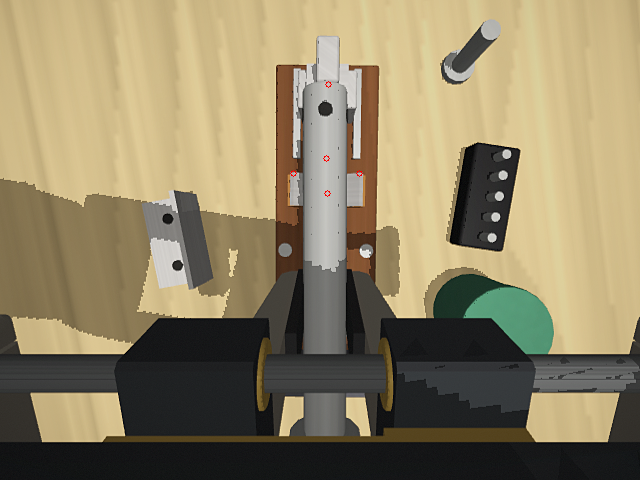

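Head is now fence-side, pin over the groove (col ~325 at row 85), cradle edges at the predicted (293/359,173). Lowering.

Emit:
{"method": "send_rows", "body": {
  "targets": [0,0,-2,0,0,0,0,0,-4,0,0,0,0,-0.05,-6,0,0,0,0,-0.05,-7.5,0,0,0,0,-0.05,-8.5,0,0,0,0.05,-0.05,-9.3,0,0,-0.008,0.05,-0.05,-9.8,0,0,-0.008,0.05,-0.05,-10,0,0,-0.008,0.05,-0.05,-10,0,0,-0.008]
}}

```text
time_s: 9.4
position: [0.5366, -0.0817, 0.0511]
tcp_rot: [0.76, 0.642, 0.076, -0.065]
ft_force: [-0.7, -0.8, -4.0]
gripper_width: 0.206
gripper_force: 30.0
```

```bash
python3 -c "
from g import *
delta(*pose(-.01,.2,1,dx=.001))"
```

```text
t 9.4 pos [ 0.5366 -0.0817  0.0511] q [-0.285  0.458  1.93   0.278  0.799 -0.316] F [-0.7 -0.8 -4. ]
shift cm [-0.07 -0.01 -0.97] rot [ 0.    -0.001  0.002]
```

Emit:
{"method": "send_rows", "body": {
  "targets": [-0.05,0,-0.3,0,0,0,-0.05,0,-0.5,0,0,0,-0.05,0,-0.7,0,0,0,-0.05,0,-0.8,0,0,0,-0.05,0,-0.9,0,0,0,-0.05,0,-0.9,0,0,0]
}}

```text
time_s: 10.0
position: [0.5359, -0.0817, 0.0418]
tcp_rot: [0.76, 0.642, 0.076, -0.065]
ft_force: [0.2, -1.2, -3.3]
gripper_width: 0.212
gripper_force: 30.0
```

Emit:
{"method": "send_rows", "body": {
  "targets": [0,0,-0.05,0,0,0,0,0,-0.1,0,0,0,0,0,-0.1,0,0,0]
}}

```text
time_s: 10.3
position: [0.536, -0.0817, 0.0412]
tcp_rot: [0.76, 0.642, 0.076, -0.065]
ft_force: [-1.9, -0.1, 0.8]
gripper_width: 0.209
gripper_force: 30.0
```

Emit:
{"method": "send_rows", "body": {
  "targets": [0,0,-0.05,0,0,0,0,0,-0.08,0,0,0,0,0,-0.08,0,0,0]
}}

```text
time_s: 10.6
position: [0.536, -0.0817, 0.0411]
tcp_rot: [0.76, 0.642, 0.076, -0.065]
ft_force: [-5.4, -1.4, 10.9]
gripper_width: 0.205
gripper_force: 30.0
```

Emit:
{"method": "send_rows", "body": {
  "targets": [-0.05,0,0.05,0,0,0,-0.05,0,0.05,0,0,0]
}}

```text
time_s: 10.8
position: [0.5359, -0.0818, 0.041]
tcp_rot: [0.76, 0.642, 0.076, -0.065]
ft_force: [-1.2, 0.1, 3.9]
gripper_width: 0.204
gripper_force: 30.0
```

Emit:
{"method": "send_rows", "body": {
  "targets": [0,0,0,0,0,0,0,0,0,0,0,0,0,0,0,0,0,0,0,0,0,0,0,0,0,0,0,0,0,0,0,0,0,0,0,0,0,0,0,0,0,0],
  "jaw": 0.5
}}

```text
time_s: 11.5
position: [0.5354, -0.0817, 0.0406]
tcp_rot: [0.76, 0.642, 0.076, -0.065]
ft_force: [-0.3, -0.4, 0.4]
gripper_width: 0.503
gripper_force: 0.0
```

```bash
python3 -c "
from g import *
delta(*pose(-.01,.2,1,dx=.001,dz=.1))
cv2.imwrite('pics/w5.png',robot.camera('wrist')[:,:,::-1])
cv2.imwrite('pics/t5.png',robot.camera('top')[:,:,::-1])
s=robot.read_state();print(s['gripper_width'])
"
```

```text
t 11.5 pos [ 0.5354 -0.0817  0.0406] q [-0.285  0.473  1.937  0.284  0.777 -0.325] F [-0.3 -0.4  0.4]
shift cm [ 5.000e-02 -1.000e-02  1.008e+01] rot [ 0.    -0.002  0.002]
0.5028425181776668
```

View pics/w5.png

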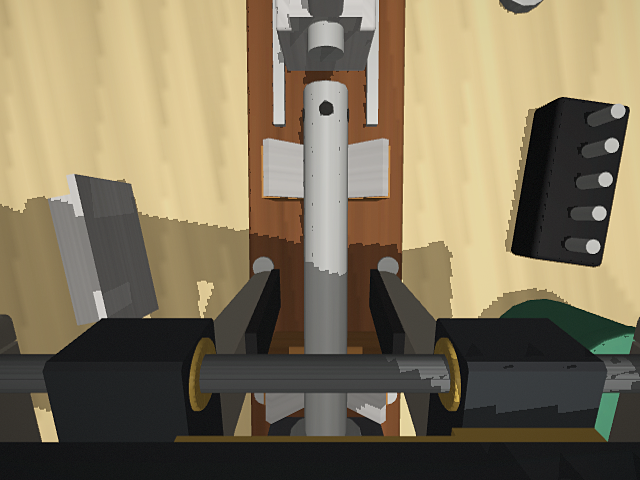

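Emit:
{"method": "send_rows", "body": {
  "targets": [0,0,1,0,0,0,0,0,3,0,0,0,0,0,6,0,0,0,0,0,9,0,0,0,0,0,12,0,0,0,0,0,14,0,0,0,0,0,14,0,0,0],
  "jaw": 0.5
}}

```text
time_s: 12.3
position: [0.5373, -0.0823, 0.1842]
tcp_rot: [0.76, 0.642, 0.077, -0.062]
ft_force: [-0.1, -0.2, -0.9]
gripper_width: 0.5
gripper_force: 0.0
```

```bash
python3 -c "
from g import *
delta(*pose(.08,0,1,dz=.12))
s=robot.read_state();im=robot.camera('wrist')[:,:,::-1].copy()
import pickle;pickle.dump(s,open('s6.pkl','wb'))
cv2.imwrite('pics/w6.png',im)
"
```

```text
t 12.3 pos [ 0.5373 -0.0823  0.1842] q [-0.285  0.271  1.841  0.228  1.06  -0.232] F [-0.1 -0.2 -0.9]
shift cm [ 1.19  8.57 -2.32] rot [-0.195  0.037  0.002]
```

View pics/w6.png

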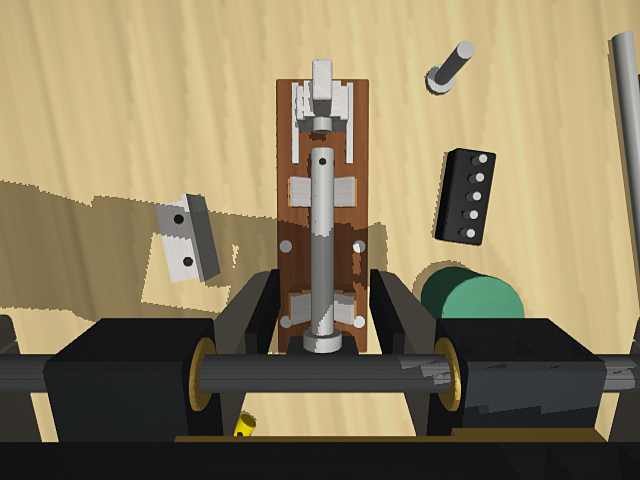

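```bash
python3 -c "
from g import *
import pickle
s=pickle.load(open('s6.pkl','rb'))
for u,z in (([322,60],.112),([322,88],.112),([322,126],.06),([322,131],.053),([322,149],.068),([322,352],.05)):
    P=pt('wrist',[u],z,s)[0]-seat; print(u,'jy',(P@jy*1000).round(1),'jx',(P@jx*1000).round(1))
"
python3 -c "
import cv2;im=cv2.imread('pics/w6.png');cv2.imwrite('pics/w6c.png',cv2.resize(im[50:160,270:375],None,fx=5,fy=5,interpolation=2))"
```

```text
[322, 60] jy 137.6 jx 0.6
[322, 88] jy 118.6 jx 0.5
[322, 126] jy 105.6 jx 0.3
[322, 131] jy 103.1 jx 0.3
[322, 149] jy 85.0 jx 0.3
[322, 352] jy -92.9 jx -0.4
```

View pics/w6c.png

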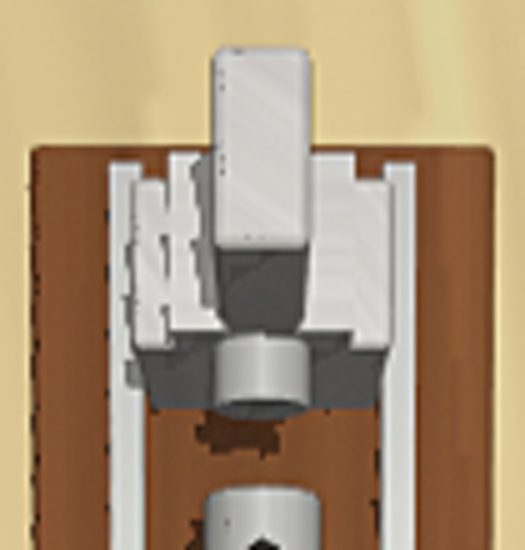

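```bash
python3 -c "
from g import *
delta(*pose(.1245,0,1,dz=.107));delta(*pose(.1245,0,1,dz=.037))"
```

```text
t 12.35 pos [ 0.5363 -0.082   0.1822] q [-0.285  0.273  1.843  0.228  1.058 -0.232] F [-0.5 -0.2  0.1]
shift cm [ 2.03 12.93 -3.42] rot [-0.196  0.035  0.002]
t 12.35 pos [ 0.5363 -0.082   0.1822] q [-0.285  0.273  1.843  0.228  1.058 -0.232] F [-0.5 -0.2  0.1]
shift cm [  2.03  12.93 -10.42] rot [-0.196  0.035  0.002]
```

Emit:
{"method": "send_rows", "body": {
  "targets": [0.6,4,0,-0.07,0.01,0,1.4,8.5,0,-0.15,0.03,0,2.05,12.9,0,-0.196,0.035,0,2.05,12.9,-2,-0.196,0.035,0.002,2.05,12.9,-3.4,-0.196,0.035,0.002,2.05,12.9,-3.4,-0.196,0.035,0.002,2.05,12.9,-3.4,-0.196,0.035,0.002],
  "jaw": 0.4
}}

```text
time_s: 13.05
position: [0.5552, 0.0461, 0.1458]
tcp_rot: [0.764, 0.645, -0.002, -0.002]
ft_force: [0.3, 0.0, 1.2]
gripper_width: 0.598
gripper_force: 0.0
```

```bash
python3 -c "
from g import *
delta(*pose(.1245,0,1,dz=.037))"
```

```text
t 13.05 pos [0.5552 0.0461 0.1458] q [0.079 0.329 1.84  0.002 0.978 0.247] F [0.3 0.  1.2]
shift cm [ 0.13  0.12 -6.78] rot [-0.001 -0.005  0.002]
```

Emit:
{"method": "send_rows", "body": {
  "targets": [0.1,0.1,-2,0,0,0,0.1,0.1,-4,0,0,0,0.1,0.1,-5.5,0,0,0,0.1,0.1,-6.5,0,0,0,0.1,0.1,-6.7,0,0,0,0.1,0.1,-6.7,0,0,0]
}}

```text
time_s: 13.65
position: [0.5572, 0.0477, 0.0799]
tcp_rot: [0.764, 0.645, -0.001, -0.001]
ft_force: [0.1, -0.1, -0.2]
gripper_width: 0.599
gripper_force: 0.0
```

Emit:
{"method": "send_rows", "body": {
  "targets": [0,0,0,0,0,0,0,0,0,0,0,0,0,0,0,0,0,0,0,0,0,0,0,0,0,0,0,0,0,0,0,0,0,0,0,0,0,0,0,0,0,0,0,0,0,0,0,0],
  "jaw": 1
}}

```text
time_s: 14.45
position: [0.5579, 0.0483, 0.0798]
tcp_rot: [0.763, 0.646, -0.0, -0.001]
ft_force: [4.4, -0.6, -2.5]
gripper_width: 0.146
gripper_force: 30.0
```

```bash
python3 -c "
from g import *
s=robot.read_state();print(s['gripper_width'],s['gripper_force'])
delta(*pose(.1035,0,1,dz=.037));print(jy*2.1)"
```

```text
0.14637427523383328 29.99634325504303
t 14.45 pos [0.5579 0.0483 0.0798] q [0.083 0.42  1.882 0.002 0.841 0.248] F [ 4.4 -0.6 -2.5]
shift cm [-0.48 -2.17 -0.18] rot [-0.001 -0.001  0.001]
[0.3470012  2.07113258 0.        ]
```

Emit:
{"method": "send_rows", "body": {
  "targets": [-0.03,-0.2,0,0,0,0,-0.07,-0.4,0,0,0,0,-0.1,-0.6,0,0,0,0,-0.13,-0.8,0,0,0,0,-0.17,-1.0,0,0,0,0,-0.2,-1.2,0,0,0,0,-0.23,-1.4,0,0,0,0,-0.27,-1.6,0,0,0,0,-0.28,-1.7,0,0,0,0]
}}

```text
time_s: 15.35
position: [0.5552, 0.0322, 0.0798]
tcp_rot: [0.764, 0.646, 0.0, -0.001]
ft_force: [4.8, 6.9, -2.8]
gripper_width: 0.149
gripper_force: 30.0
```

Emit:
{"method": "send_rows", "body": {
  "targets": [-0.02,-0.1,0,0,0,0,-0.03,-0.2,0,0,0,0,-0.03,-0.2,0,0,0,0]
}}

```text
time_s: 15.65
position: [0.5549, 0.0302, 0.0798]
tcp_rot: [0.764, 0.646, 0.0, -0.001]
ft_force: [4.8, 6.0, -3.5]
gripper_width: 0.151
gripper_force: 30.0
```

Emit:
{"method": "send_rows", "body": {
  "targets": [-0.02,-0.1,0,0,0,0,-0.03,-0.2,0,0,0,0,-0.03,-0.2,0,0,0,0]
}}

```text
time_s: 15.95
position: [0.5545, 0.0283, 0.0798]
tcp_rot: [0.764, 0.646, 0.0, -0.001]
ft_force: [4.0, 5.6, -3.3]
gripper_width: 0.148
gripper_force: 30.0
```

Emit:
{"method": "send_rows", "body": {
  "targets": [-0.02,-0.1,0,0,0,0,-0.02,-0.1,0,0,0,0]
}}

```text
time_s: 16.15
position: [0.5545, 0.0277, 0.0799]
tcp_rot: [0.764, 0.646, 0.001, -0.002]
ft_force: [6.9, 8.3, -4.2]
gripper_width: 0.152
gripper_force: 30.0
```

Emit:
{"method": "send_rows", "body": {
  "targets": [-0.02,-0.1,0,0,0,0,-0.02,-0.1,0,0,0,0]
}}

```text
time_s: 16.35
position: [0.5544, 0.0276, 0.0799]
tcp_rot: [0.764, 0.645, 0.001, -0.002]
ft_force: [6.6, 13.4, -4.4]
gripper_width: 0.147
gripper_force: 30.0
```

Emit:
{"method": "send_rows", "body": {
  "targets": [-0.02,-0.1,0,0,0,0,-0.02,-0.1,0,0,0,0]
}}

```text
time_s: 16.55
position: [0.5544, 0.0275, 0.0798]
tcp_rot: [0.764, 0.645, 0.002, -0.002]
ft_force: [7.3, 18.6, -4.4]
gripper_width: 0.151
gripper_force: 30.0
```

Emit:
{"method": "send_rows", "body": {
  "targets": [0.02,0.15,0,0,0,0,0.02,0.15,0,0,0,0]
}}

```text
time_s: 16.75
position: [0.5544, 0.0276, 0.0798]
tcp_rot: [0.764, 0.646, 0.001, -0.002]
ft_force: [5.5, 9.7, -4.3]
gripper_width: 0.145
gripper_force: 30.0
```

Emit:
{"method": "send_rows", "body": {
  "targets": [0,0,0,0,0,0,0,0,0,0,0,0,0,0,0,0,0,0,0,0,0,0,0,0,0,0,0,0,0,0,0,0,0,0,0,0],
  "jaw": 0.5
}}

```text
time_s: 17.35
position: [0.5531, 0.0257, 0.0796]
tcp_rot: [0.764, 0.646, -0.001, -0.001]
ft_force: [-0.2, -0.9, 0.2]
gripper_width: 0.499
gripper_force: 0.0
```

Emit:
{"method": "send_rows", "body": {
  "targets": [0,0,1,0,0,0,0,0,3,0,0,0,0,0,6,0,0,0,0,0,10,0,0,0,0,0,14,0,0,0,0,2,16,0,0,0,0,2,16,0,0,0,0,2,16,0,0,0]
}}

```text
time_s: 18.15
position: [0.553, 0.0458, 0.2398]
tcp_rot: [0.763, 0.646, -0.001, -0.001]
ft_force: [-0.1, -0.7, 0.3]
gripper_width: 0.503
gripper_force: 0.0
```

```bash
python3 -c "
from g import *
s=robot.read_state();print(s['time_s'],s['gripper_width'])
im=robot.camera('scene')[:,:,::-1];cv2.imwrite('pics/f1.png',cv2.resize(im[190:300,220:400],None,fx=4,fy=4,interpolation=2))"
```

```text
18.15 0.5029854870567709
```

View pics/f1.png

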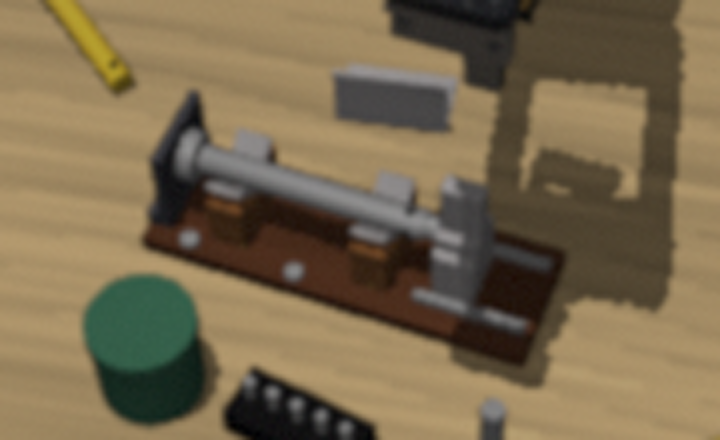

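The crop shows the head against the fence at (190,150), the shaft in both cradles, and the nose on the plain end at (420,222). The arm is clear, so I'm handing in.

```bash
python3 -c "
from bench import robot
print(robot.hand_in())"
```

```text
the job is handed in; nothing more can be done
None
```

I turned the pin end for end and laid it back in both cradles. I then slid the stop until its nose met the plain end and the head was home against the fence. I handed the job in at about 18 s with the gripper clear; no verdict came back.

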